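# Count along the index tabs and push the breaker into the third gap

## Robot

A 6-joint arm with a two-finger parallel gripper is mounted at the origin on the work surface. World frame = base frame: x ahead of the robot, y to its left, z up, the work surface at z = 0. Lengths are in m, angles in rad, forces in N, time in s.
With the tool pointing down it reaches from about 0.275 to 1 m from the base axis. Payload 8.4 kg.
Tool frame: the origin (TCP) lies on the centre line of the jaws, within the pads' length; the fingertips stand 17 mm ahead of it and the grasp point (between the pads) lies 2 mm behind it (bot.tcp_to_tips is the y of the fingertips in the tool frame, in m); y points along the fingers, z is the direction in which the jaws open and shut, and the axes are right-handed (so a half turn about y gives the same grasp; the last joint's range is limited). The gripper opens to 85 mm and grips with 20 to 120 N. Pads are 22 mm wide; open, the fingers measure 114 mm over their backs; the gripper's body (76 mm by 85 mm) begins 54 mm behind the grasp point. The pads swing forward as they close: fully open they stand 13 mm farther back than shut.
Start: joints at [1.33, 0.353, 1.633, -0, 1.155, -0.002], TCP at [0.148, 0.607, 0.221] pointing down, gripper open.
Joint ranges: [-2.63, 2.63], [-0.92, 2.1], [0.06, 2.66], [-1.3, 4.44], [0, 2.69], [-3.02, 3.02]. Speed limits (rad/s): [2.22, 2.22, 2.79, 3.14, 3.14, 3.14].

## Interface

Orientations are given as a unit quaternion [x, y, z, w].
In Python, from workcell import bot, hand, kinematics, get_obs, vision, hand_in gives the robot as it stands. The module is installed in compiled form; this text tells all that it offers. Calls block until the motion is done:
- bot.reach(position, orientation): joint-space move of the TCP to a pose.
- bot.servo_line(position, ori=None, velocity=0.15): straight line of the TCP; ori=None keeps the orientation; velocity is the mean speed in m/s.
- bot.goto_joints(angles): joint-space move.
- hand.move_gripper(opening, strength=None): finger opening in m; strength is the grip in N (None keeps the last); returns when the fingers have stopped.
- bot.dwell(seconds).
- kinematics.solve_ik(position, orientation): joint angles nearest the present ones, or None.
- get_obs(): the state.
- vision.read_camera(name): name is "side" or "top"; returns a dict with "frame" (384x512x3 uint8, red, green, blue), "intrinsics" (3x3 intrinsics, pixels), "dist" ([k1, k2, p1, p2, k3] as OpenCV has them; the pictures are not rectified), "view" (4x4, takes a point from world to camera coordinates). Camera axes: x right, y down, z forward; pixel columns grow to the right and rows downward; lengths in m; the calibration is good to about 2 mm. A picture is of the moment at which its call begins. There is no depth.
A pose or a line that the arm cannot do raises bot.IKError and nothing moves.
- hand_in(): hands the job in, once; it reports no verdict.
The state is a dict: "time_s": time; "joint_pos": joint angles; "joint_vel": joint speeds; "joint_efforts": joint torques, N m; "position": TCP position; "orientation": TCP orientation; "wrist_force": force on the tool from outside, world axes, zero at the start; "ft_torque": the same for the moment, N m; "gripper_width": finger opening in m.
Only numpy, scipy, OpenCV 4.12 (cv2) and the standard library are available. Lean on these libraries where they do the work, as an engineer would, in place of code of your own. Each camera call takes 0.05 s, during which the arm holds its last target.

## Task

Starting at the end of the divider rack with the tall end plate, run a fingertip along the rail behind the gaps so that it tips the first, second and third white index tabs in turn, away from that plate, and do not tip any tab beyond the third. Then push the loose circuit breaker along the deck, without lifting it or tipping it over, into that third gap until it is fully home against the back. Leave the other things where they are.

Things in the scene. Friction and masses are not known exactly. Their poses are not given: they have to be found in the camera images.
- rack: Fixed divider rack, open toward the robot and above. Origin: on the table, mid-width, at the dividers' front ends (noses); x points into the gaps, away from the robot, y left, z up. Wooden deck x -130 to +105 mm, y +-164 mm, top 12 mm above the table; where x < 0 it is an open apron.
- rack_gaps (a point): Point in the rack at its origin's x, y and deck height. Seven dividers, 6 mm thick, rounded noses, tops 48 mm above the table, make six gaps 42 mm wide, centred at rack y = +120, +72, +24, -24, -72, -120 mm; a wall at rack x = 76 mm closes their backs. The 2nd gap from each end holds stored stock; four are empty.
- rack_rail (a point): Middle of the rail's top, at rack (91, 0) mm, 56 mm above the table: dark straight rail behind the gaps' back wall, 18 mm wide, along rack y. It carries six white index tabs 48 mm apart, one centred behind each gap.
- tall_end: Tall end plate, fixed on the table against one end of the rack (at rack y = +169 or -169 mm, x 45 to 105 mm): 60 x 8 x 95 mm high, origin at the centre of its underside. Counting starts at the end of the rack where it stands. The other end has a plate only 30 mm high.
- breaker: Loose white circuit breaker on the apron, lying on its back: 84 mm long (its x, roughly along rack x), 34 mm wide (y), main block 40 mm high, a 44 mm long step in the middle, 56 mm high in all, black toggle. 0.17 to 0.34 kg, slides. Origin: centre of its underside. Fully home it is at rack x = 34 mm and sticks 8 mm out past the noses.
- tab_a (a joint): Index tab at rack y = +120 mm, behind its gap: upright white strip, 16 mm along rack x, 3 mm thick, 28 mm tall, hinged along rack x at the rail's top; its tip is 84 mm above the table. Rad: 0 upright, + leaning to rack -y, - to +y, range +-1.35; a light spring (0.03 N m/rad) rights it. Tipped = leaning 25 degrees or more.
- tab_b (a joint): Index tab at rack y = +72 mm, behind its gap: upright white strip, 16 mm along rack x, 3 mm thick, 28 mm tall, hinged along rack x at the rail's top; its tip is 84 mm above the table. Rad: 0 upright, + leaning to rack -y, - to +y, range +-1.35; a light spring (0.03 N m/rad) rights it. Tipped = leaning 25 degrees or more.
- tab_c (a joint): Index tab at rack y = +24 mm, behind its gap: upright white strip, 16 mm along rack x, 3 mm thick, 28 mm tall, hinged along rack x at the rail's top; its tip is 84 mm above the table. Rad: 0 upright, + leaning to rack -y, - to +y, range +-1.35; a light spring (0.03 N m/rad) rights it. Tipped = leaning 25 degrees or more.
- tab_d (a joint): Index tab at rack y = -24 mm, behind its gap: upright white strip, 16 mm along rack x, 3 mm thick, 28 mm tall, hinged along rack x at the rail's top; its tip is 84 mm above the table. Rad: 0 upright, + leaning to rack -y, - to +y, range +-1.35; a light spring (0.03 N m/rad) rights it. Tipped = leaning 25 degrees or more.
- tab_e (a joint): Index tab at rack y = -72 mm, behind its gap: upright white strip, 16 mm along rack x, 3 mm thick, 28 mm tall, hinged along rack x at the rail's top; its tip is 84 mm above the table. Rad: 0 upright, + leaning to rack -y, - to +y, range +-1.35; a light spring (0.03 N m/rad) rights it. Tipped = leaning 25 degrees or more.
- tab_f (a joint): Index tab at rack y = -120 mm, behind its gap: upright white strip, 16 mm along rack x, 3 mm thick, 28 mm tall, hinged along rack x at the rail's top; its tip is 84 mm above the table. Rad: 0 upright, + leaning to rack -y, - to +y, range +-1.35; a light spring (0.03 N m/rad) rights it. Tipped = leaning 25 degrees or more.
- stored_breaker: A like breaker already home in the 2nd gap from one end; leave alone. Origin at the centre of its underside.
- stored_carton: Small carton, 70 x 36 x 50 mm high, home in the 2nd gap from the other end; leave alone. Origin at the centre of its underside.
- tape_roll: Roll of paper tape, 90 mm across, 25 mm high, lying left of the rack; leave alone. Origin: centre of its underside.
- mug: Blue mug, 80 mm across, 90 mm high, left of the rack; leave alone. Origin: centre of its underside.
- screwdriver: Screwdriver lying right of the rack; leave alone. Origin in the tool, near its middle.
- lube_bottle: Bottle, 70 mm across, 180 mm high, right of the rack; leave alone. Origin: centre of its underside.
- junction_box: Grey junction box 80 x 80 x 35 mm, right of the rack; leave alone. Origin: centre of its underside.
Things that resemble listed ones, but are neither listed nor needed, are in the scene too. What is shaped like the breaker but green or red is not meant.

How it is judged:
On the way, in this order (a step that is already met when the one before it is completed fails the run):
1. the fingertip tips the first tab from the tall end plate, away from that plate (((y of tall_end in the frame of rack above 0 m and value of joint tab_a above 0.43 rad) or (y of tall_end in the frame of rack below 0 m and value of joint tab_f below -0.43 rad))).
2. the fingertip tips the second tab from the tall end plate, away from that plate (((y of tall_end in the frame of rack above 0 m and value of joint tab_b above 0.43 rad) or (y of tall_end in the frame of rack below 0 m and value of joint tab_e below -0.43 rad))).
3. the fingertip tips the third tab from the tall end plate, away from that plate (((y of tall_end in the frame of rack above 0 m and value of joint tab_c above 0.43 rad) or (y of tall_end in the frame of rack below 0 m and value of joint tab_d below -0.43 rad))).
4. after the counting, the breaker is pushed home in the third gap from the tall end plate (x of breaker in the frame of rack between 0.029 and 0.04 m and z of breaker in the frame of rack below 0.017 m and angle between breaker's own z axis and vertical below 0.1 rad and angle between the x axis of breaker and the x axis of rack, either way round below 0.15 rad and ((y of tall_end in the frame of rack above 0 m and y of breaker in the frame of rack between 0.018 and 0.03 m) or (y of tall_end in the frame of rack below 0 m and y of breaker in the frame of rack between -0.03 and -0.018 m))), for 0.2 s.
At the end, for the whole second after the job is handed in: The breaker lies flat and at rest in the third gap from the tall end plate: its centre within 6 mm of the gap's centre line and within 5 mm of fully home, its length along the gap within 0.15 rad (all of step 4 and linear speed of breaker below 0.02 m/s); the robot touches nothing.
It fails at once if a tab beyond the third is tipped (more than 25 degrees) ((y of tall_end in the frame of rack above 0 m and (value of joint any of tab_d, tab_e, tab_f above 0.43 rad or value of joint any of tab_d, tab_e, tab_f below -0.43 rad)) or (y of tall_end in the frame of rack below 0 m and (value of joint any of tab_a, tab_b, tab_c above 0.43 rad or value of joint any of tab_a, tab_b, tab_c below -0.43 rad))).
It fails at once if the breaker is lifted (more than 10 mm) or tipped over (more than 0.35 rad) (z of breaker in the frame of rack above 0.022 m or angle between breaker's own z axis and vertical above 0.35 rad).
It fails at once if a bystander is moved more than 15 mm (distance of any of stored_breaker, stored_carton, tape_roll, mug, screwdriver, lube_bottle, junction_box from where it was at the start of the episode above 0.015 m).
It also fails if it takes over 64 s, if anything falls off the work surface, if the arm or the gripper's body presses on something with over 40 N, if the wrist force passes 120 N, or if a joint passes its speed limit or range.

## Working session

There is one attempt and no reset: what is moved stays moved. The work goes in short steps, each a Python script; the robot and the scene stay as the last script left them, time stands still between calls to the robot, and variables do not carry over. Pictures are saved under pics/ and viewed, and the job is handed in when it is done.

```bash
mkdir -p pics; cat > h.py <<'E'
from workcell import bot, hand, kinematics, get_obs, vision, hand_in
import numpy as np, cv2
def cam(n):
    c=vision.read_camera(n); return c
def save(c,n,crop=None,s=1):
    im=cv2.cvtColor(c["frame"],cv2.COLOR_RGB2BGR)
    if crop: im=im[crop[1]:crop[3],crop[0]:crop[2]]
    if s!=1: im=cv2.resize(im,None,fx=s,fy=s,interpolation=cv2.INTER_CUBIC)
    cv2.imwrite("pics/"+n,im)
def ray(c,px):
    u=cv2.undistortPoints(np.array(px,float).reshape(-1,1,2),np.array(c["intrinsics"]),np.array(c["dist"])).reshape(-1,2)
    V=np.array(c["view"]);R=V[:3,:3];t=V[:3,3]
    d=np.c_[u,np.ones(len(u))]@R
    return -R.T@t,d
def onz(c,px,z):
    o,d=ray(c,px); z=np.asarray(z,float)*np.ones(len(d)); return o+d*((z-o[2])/d[:,2])[:,None]
def proj(c,P):
    V=np.array(c["view"]); r,_=cv2.Rodrigues(V[:3,:3])
    return cv2.projectPoints(np.array(P,float).reshape(-1,1,3),r,V[:3,3],np.array(c["intrinsics"]),np.array(c["dist"]))[0].reshape(-1,2)
E
python3 - <<'E'
from h import *
import pickle
for n in ("top","side"):
    c=cam(n); save(c,n+"0.png",s=1.5); pickle.dump(c,open(n+"0.pkl","wb"))
    V=np.array(c["view"]); print(n,-V[:3,:3].T@V[:3,3],V[2,:3])
o=get_obs(); print(o["time_s"],o["position"],o["orientation"],bot.tcp_to_tips,o["gripper_width"],o["wrist_force"])
E
```

```text
top [ 0.31377979 -0.0380865   1.31183796] [ 0.1339606   0.01462728 -0.9908787 ]
side [ 0.13063644 -0.79953714  0.85451781] [ 0.3066102  0.6703094 -0.6757777]
0.1 [0.14769561 0.60682284 0.22041221] [ 0.70252794 -0.08425551  0.08414542 -0.70162316] 0.017 0.08568341712177553 [-0.09606169 -0.04292825  0.05661175]
```

View pics/top0.png

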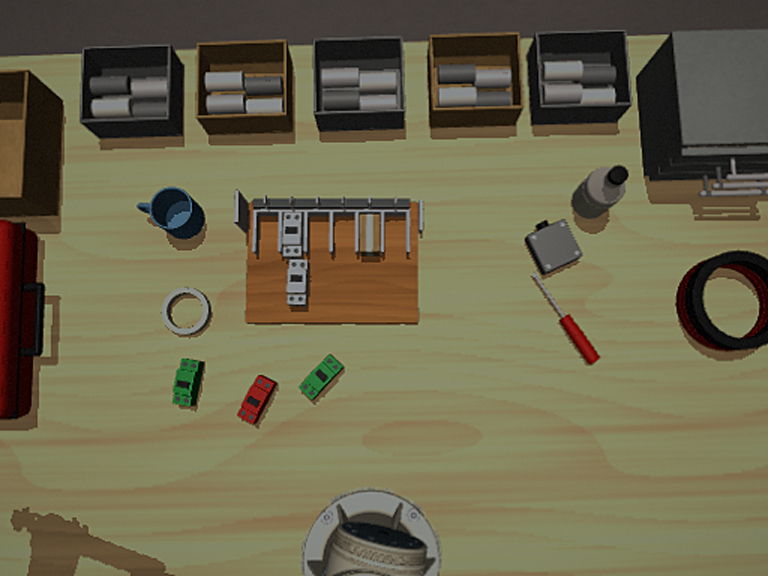

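View pics/side0.png

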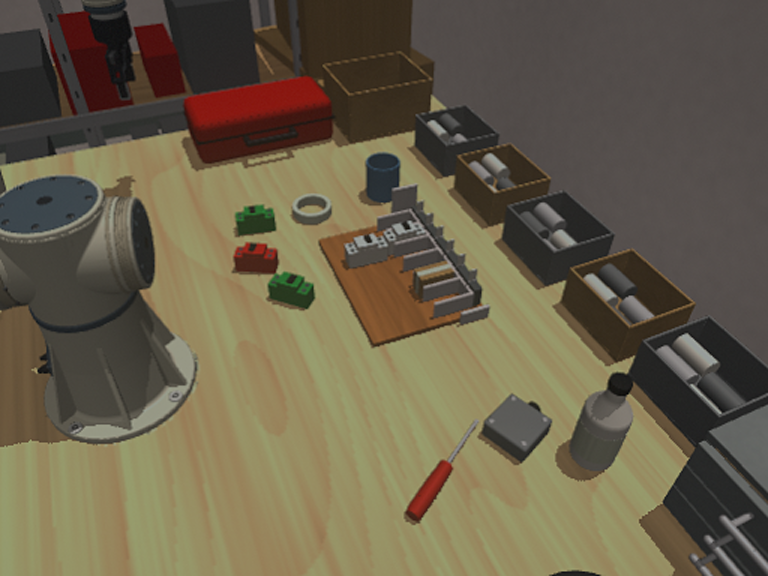

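The tall plate is at the left end (about (240,210) in the top view, 1.5x), which is rack +y, so the third gap is at rack y=+24. There are two white breakers: one at (297,283) on the apron (loose) and one at (291,233) inside gap 2 (stored). The green and red ones don't fit the description. I'll enlarge to confirm.

```bash
python3 - <<'E'
from h import *
import pickle
c=pickle.load(open("top0.pkl","rb")); save(c,"top_crop.png",(145,115,295,225),5)
c=pickle.load(open("side0.pkl","rb")); save(c,"side_crop.png",(205,115,335,235),5)
E
```

```text
(no output)
```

View pics/top_crop.png

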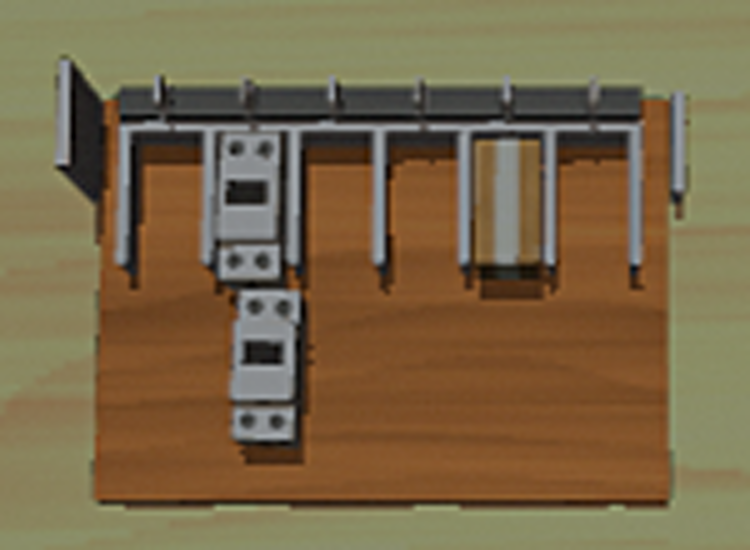

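View pics/side_crop.png

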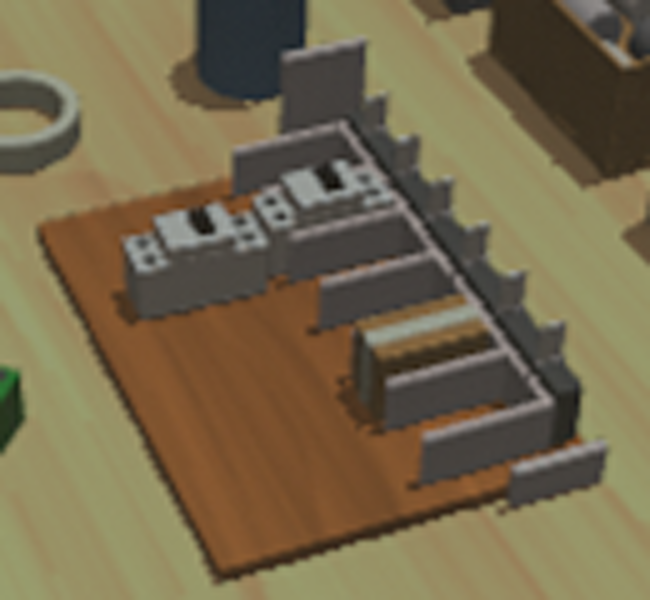

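Confirmed: the loose breaker is at crop (265,365), with its rear end just in front of the noses and stored breaker 2. Gap 3 is the empty one around crop x=337. Next I measure the rack and breaker.

```bash
python3 - <<'E'
from h import *
import pickle
c=pickle.load(open("top0.pkl","rb"))
P=lambda a:[(145+(x+.5)/5-.5,115+(y+.5)/5-.5) for x,y in a]
pts=[((97,497),(-130,164),.012),((668,497),(-130,-164),.012),
((122,265),(0,144),.048),((380,265),(0,0),.048),((636,265),(0,-144),.048),
((122,126),(73+3,144),.048),((640,126),(76,-144),.048),
((160,78),(99,120),.084),((246,80),(99,72),.084),((334,80),(99,24),.084),((419,80),(99,-24),.084),((507,80),(99,-72),.084),((593,80),(99,-120),.084)]
W=onz(c,P([p[0] for p in pts]),[p[2] for p in pts])[:,:2]
L=np.array([p[1] for p in pts])/1e3
def fit(L,W):
    l=L-L.mean(0);w=W-W.mean(0)
    a=np.arctan2((l[:,0]*w[:,1]-l[:,1]*w[:,0]).sum(),(l*w).sum())
    R=np.array([[np.cos(a),-np.sin(a)],[np.sin(a),np.cos(a)]]);t=W.mean(0)-R@L.mean(0);return a,R,t
a,R,t=fit(L,W);print("rack",a,t);print(np.round((W-(L@R.T+t))@R*1e3,1))
np.savez("rack.npz",a=a,t=t)
b=[(232,441),(294,441),(238,291),(301,291)]; z=.052
B=(onz(c,P(b),z)[:,:2]-t)@R; print("breaker corners rack",np.round(B*1e3,1),B.mean(0)*1e3)
s=(onz(c,P([(229,402),(292,402)]),.068)[:,:2]-t)@R;print("step",np.round(s*1e3,1))
s=(onz(c,P([(62,60),(62,163)]),.095)[:,:2]-t)@R;print("tall top",np.round(s*1e3,1))
# check in side
c2=pickle.load(open("side0.pkl","rb"))
Q=lambda x,y,z:np.r_[R@np.array([x,y])/1e3+t,z]
q=proj(c2,[Q(-130,164,.012),Q(-130,-164,.012),Q(0,0,.048),Q(99,120,.084),Q(99,-120,.084)])
print((q-[205,115])*5)
E
```

```text
rack -0.029091036970320703 [0.56238011 0.05922841]
[[ 2.9 -2.2]
 [ 3.8  1.8]
 [ 0.   0.2]
 [ 0.1 -0.5]
 [ 0.2  0.6]
 [ 3.9  2.5]
 [ 3.7 -1.8]
 [-1.3 -0.9]
 [-2.5 -0.4]
 [-2.6 -0.9]
 [-2.7  0.4]
 [-2.7  0.1]
 [-2.7  1. ]]
breaker corners rack [[-99.5  79.7]
 [-99.4  45.4]
 [-15.4  78.1]
 [-15.4  43. ]] [-57.44418166  61.55891817]
step [[-79.9  79.5]
 [-79.9  45. ]]
tall top [[104.8 171.1]
 [ 47.2 169.3]]
[[ 29.00759524 223.56738383]
 [213.88271735 572.22436477]
 [314.15576962 284.415219  ]
 [381.95869792  93.98004537]
 [560.7469021  320.93284776]]
```

Measured rack: yaw -0.029, origin (0.562, 0.059), residuals ≤4 mm, and the side view agrees within about 1 px. The breaker is 84x35 mm (as given), centred at rack (-57, 61.5) with yaw about -0.02. I start the counting sweep: close the jaws, go above the start of the rail, then check the tip height in the picture.

```bash
cat >> h.py <<'E'
from scipy.spatial.transform import Rotation as Ro
_r=np.load("rack.npz"); A=float(_r["a"]); T=_r["t"]; RM=np.array([[np.cos(A),-np.sin(A)],[np.sin(A),np.cos(A)]])
def rw(x,y,z): return np.r_[RM@np.array([x,y])/1e3+T,z]   # rack mm -> world, z world m
def toR(p): return (np.asarray(p)[:2]-T)@RM*1e3
def ori(jaw):  # jaw dir angle in rack frame; both half turns, choose feasible nearest j6
    z=np.r_[RM@np.array([np.cos(jaw),np.sin(jaw)]),0]; y=np.array([0,0,-1.]); x=np.cross(y,z)
    return Ro.from_matrix(np.c_[x,y,z]).as_quat()
def best(p,jaw):
    q0=np.array(get_obs()["joint_pos"]); o=[]
    for k in (0,np.pi):
        j=kinematics.solve_ik(p,ori(jaw+k))
        if j is not None: o.append((np.abs(np.array(j)-q0).max(),k))
    print(o); return ori(jaw+min(o)[1])
def st():
    o=get_obs(); print("t",round(o["time_s"],2),"rack",toR(o["position"]).round(1),"z",round(o["position"][2],4),"F",np.round(o["wrist_force"],1),"w",round(o["gripper_width"],4)); return o
E
python3 - <<'E'
from h import *
hand.move_gripper(0.0); st(); print(bot.tcp_to_tips)
p=rw(91,143,.20); q=best(p,0.0)
bot.reach(p,q); o=st()
bot.servo_line(rw(91,143,.125),q,0.2); st()
np.save("q1.npy",q)
for n in("top","side"):
    c=cam(n);save(c,n+"1.png",(145,90,305,210) if n=="top" else (215,60,345,180),5)
    print(proj(c,[rw(91,143,.125-.017)]))
E
```

```text
t 0.87 rack [-430.3  535.8] z 0.2211 F [-0.7  0.5 -0.2] w 0.0001
0.017
[(np.float64(1.037183861516377), 0), (np.float64(2.8176847734165653), 3.141592653589793)]
t 3.19 rack [ 90.6 144. ] z 0.2001 F [-0.1 -0.3  0.3] w 0.0001
t 3.72 rack [ 91.1 143.5] z 0.1254 F [-0.1 -0.   1.3] w -0.0001
[[166.16017511 130.20338785]]
[[276.50887906 124.32294274]]
```

```bash
ls pics
```

```text
side0.png
side1.png
side_crop.png
top0.png
top1.png
top_crop.png
```

View pics/side1.png

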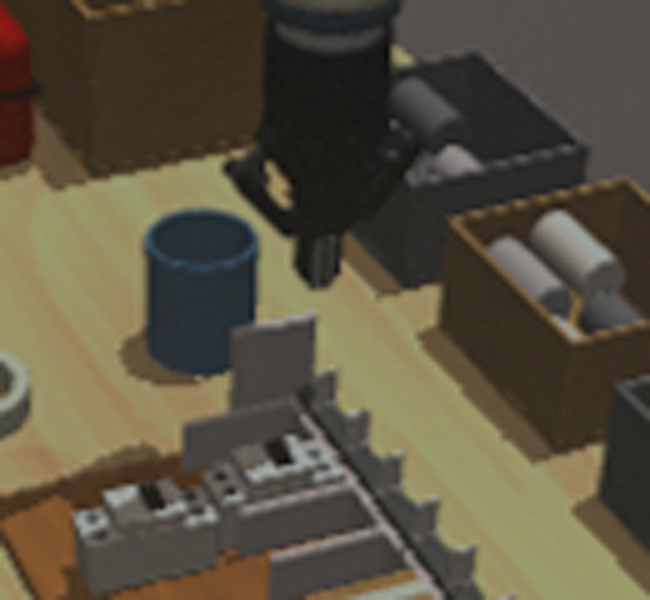

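View pics/top1.png

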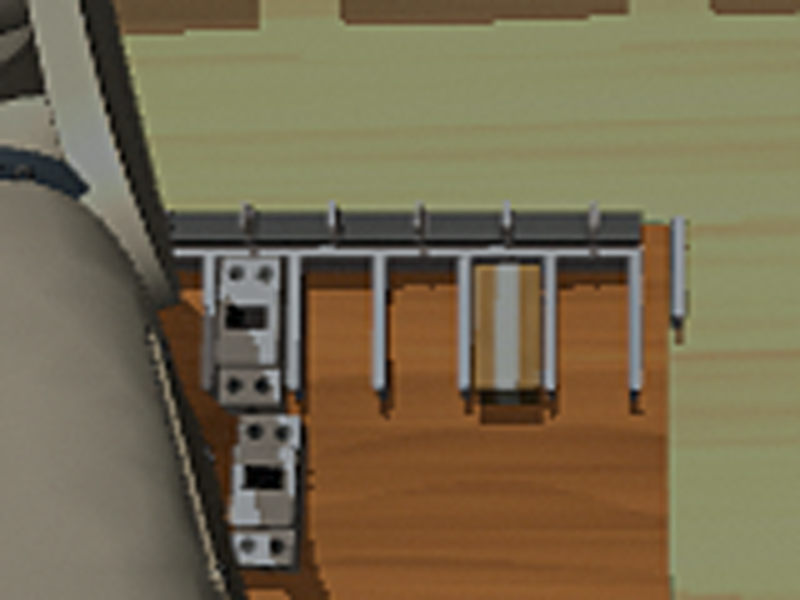

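The side view shows the closed fingertip at crop (318,285), higher than the prediction of (307,321). I check what height that corresponds to.

```bash
python3 - <<'E'
from h import *
import pickle
c=pickle.load(open("side0.pkl","rb"))
for z in (.095,.108,.12,.13,.14): print(z,((proj(c,[rw(91,143,z),rw(91,132,z),rw(106,143,z)])-[215,60])*5).round(0).tolist())
print(((proj(c,[rw(99,120,.084),rw(99,72,.084),rw(91,165,.095),rw(105,165,.095)])-[215,60])*5).round(0).tolist())
E
```

```text
0.095 [[307.0, 339.0], [314.0, 347.0], [328.0, 334.0]]
0.108 [[308.0, 322.0], [315.0, 331.0], [329.0, 317.0]]
0.12 [[308.0, 306.0], [316.0, 315.0], [330.0, 301.0]]
0.13 [[309.0, 292.0], [316.0, 301.0], [330.0, 288.0]]
0.14 [[310.0, 279.0], [317.0, 288.0], [331.0, 274.0]]
[[332.0, 369.0], [364.0, 410.0], [293.0, 321.0], [312.0, 317.0]]
```

```bash
python3 - <<'E'
from h import *
o=st(); print(o["orientation"],ori(0))
c=cam("side"); save(c,"side2.png",(245,70,310,130),10); save(c,"side2f.png")
o=st(); print(o["joint_pos"])
E
```

```text
t 3.82 rack [ 92.1 143.6] z 0.1268 F [ 0.4  0.3 -0. ] w -0.0001
[ 0.49191356 -0.50669391  0.50756931 -0.49361496] [-0.49267461  0.50721961 -0.50721961  0.49267461]
t 3.87 rack [ 92.2 143.6] z 0.1269 F [-0.4  0.3  0.8] w -0.0
[ 2.92675362e-01  5.38805559e-01  1.56553561e+00 -3.14978929e-05
  1.03427980e+00  3.21535483e-01]
```

View pics/side2.png

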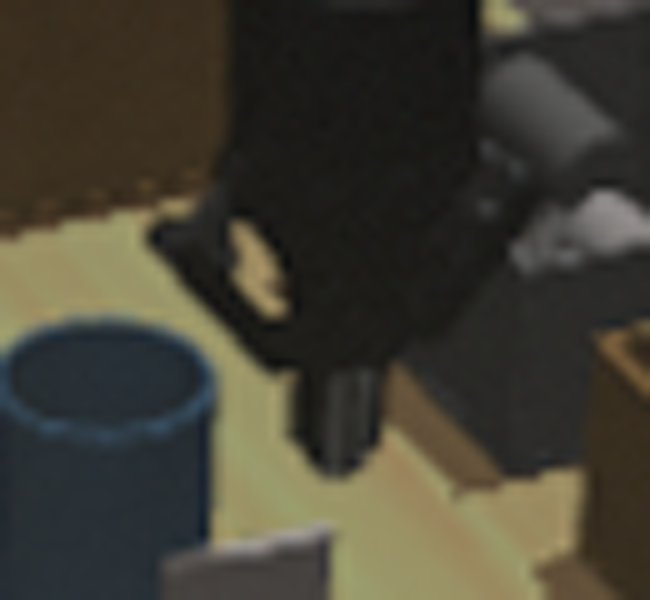

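```bash
python3 - <<'E'
from h import *
import pickle
c=pickle.load(open("side0.pkl","rb")); save(c,"side0g.png",(40,0,110,80),8)
p=np.array([0.1477,0.6068,0.2204]); q=[0.70252794,-0.08425551,0.08414542,-0.70162316]
R=Ro.from_quat(q).as_matrix(); print(R.round(3))
for dy in (.017,.004,0,-.013):
  for dz in(-.0428,.0428):
    print(dy,dz,((proj(c,[p+R@[0,dy,dz]])-[40,0])*8).round(0).tolist())
E
```

```text
[[ 0.972 -0.     0.236]
 [-0.236 -0.001  0.972]
 [-0.    -1.    -0.001]]
0.017 -0.0428 [[369.0, 619.0]]
0.017 0.0428 [[392.0, 525.0]]
0.004 -0.0428 [[360.0, 589.0]]
0.004 0.0428 [[384.0, 496.0]]
0 -0.0428 [[358.0, 580.0]]
0 0.0428 [[382.0, 488.0]]
-0.013 -0.0428 [[349.0, 550.0]]
-0.013 0.0428 [[374.0, 458.0]]
```

View pics/side0g.png

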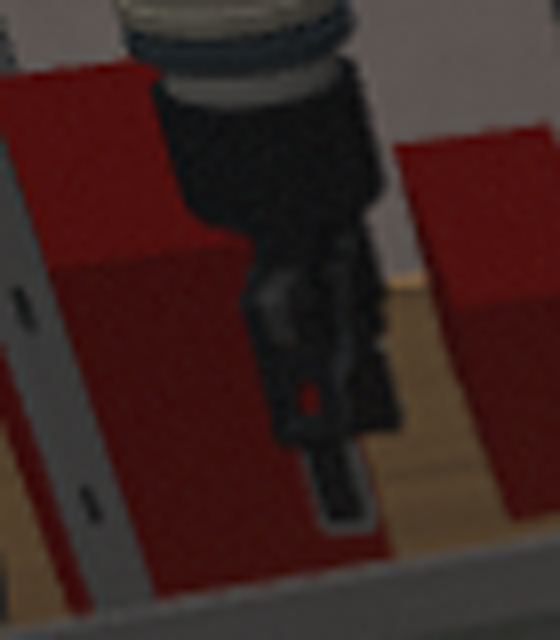

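In both gripper pictures the tips sit about 30 mm higher than "17 mm ahead of TCP" would give (about 12 mm behind the TCP when shut). I descend to a TCP height that's safe either way (0.080) and look again against the plate and tabs.

```bash
python3 - <<'E'
from h import *
q=np.load("q1.npy")
bot.servo_line(rw(91,143,.080),q,0.15); o=st()
c=cam("side"); save(c,"side3.png",(245,80,325,140),10)
p=o["position"]
for dz in(-.017,0,.012): print(((proj(c,[p+np.r_[RM@[-.0145,-.011],dz],p+np.r_[RM@[.0145,-.011],dz]])-[245,80])*10).round().tolist())
E
```

```text
t 4.32 rack [ 91.1 143. ] z 0.0802 F [ 0.3 -0.2 -0.8] w -0.0001
[[283.0, 585.0], [363.0, 566.0]]
[[285.0, 542.0], [366.0, 523.0]]
[[286.0, 511.0], [368.0, 493.0]]
```

View pics/side3.png

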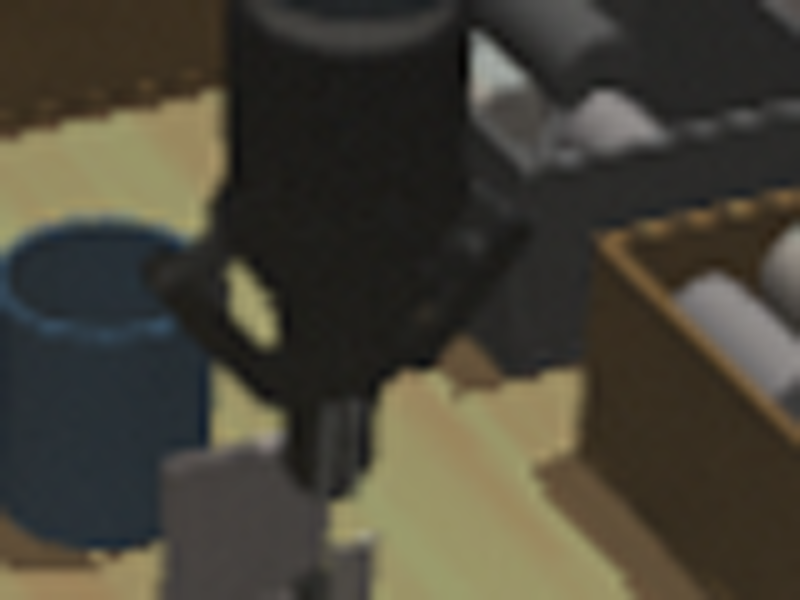

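The tip bottom is at crop (330,498), which again means z≈.093 with TCP at .080. So the real tip is about 13 mm above the reported TCP. I descend in small force-guarded steps toward tip z≈.069.

```bash
python3 - <<'E'
from h import *
q=np.load("q1.npy")
for z in (.076,.072,.068,.064,.060,.057):
    bot.servo_line(rw(91,143,z),q,0.04); o=get_obs()
    if np.abs(o["wrist_force"]).max()>5: print("contact"); break
o=st()
c=cam("side"); save(c,"side4.png",(245,80,325,140),10)
p=o["position"]
for dz in(-.017,0,.012): print(((proj(c,[p+np.r_[RM@[-.0145,-.011],dz],p+np.r_[RM@[.0145,-.011],dz]])-[245,80])*10).round().tolist())
E
```

```text
t 5.87 rack [ 90.8 142.9] z 0.0567 F [-0.8 -0.5 -0.5] w -0.0002
[[279.0, 644.0], [359.0, 625.0]]
[[281.0, 602.0], [362.0, 583.0]]
[[283.0, 572.0], [364.0, 553.0]]
```

View pics/side4.png

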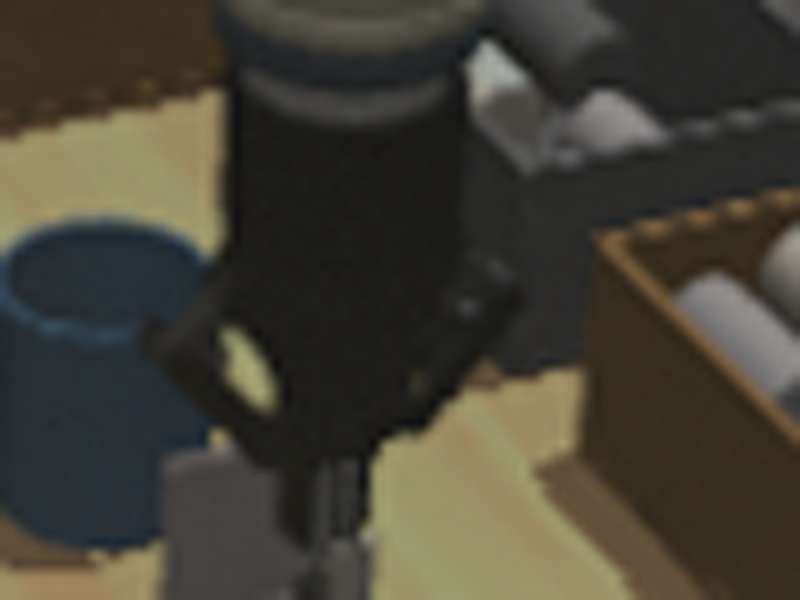

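No contact at TCP .057, where the stated offset would put the tip 16 mm inside the rail. So the measured offset holds and the tip is at about .070. I sweep past tabs 1, 2 and 3, pausing for a picture at each, and stop at leading edge rack y≈4.

```bash
python3 - <<'E'
from h import *
q=np.load("q1.npy")
ims=[]
for y in (112,64,15):
    bot.servo_line(rw(91,y,.057),q,0.08); o=st()
    c=cam("side"); ims.append(cv2.resize(c["frame"][95:180,250:330,::-1],None,fx=3.3,fy=3.3,interpolation=cv2.INTER_CUBIC))
cv2.imwrite("pics/sweep.png",np.hstack(ims))
E
```

```text
t 6.45 rack [ 91.2 111.2] z 0.0573 F [ 0.1 -0.5  1.7] w 0.0004
t 7.25 rack [91.1 63.6] z 0.0571 F [0.5 0.5 1.8] w 0.0001
t 8.06 rack [91.1 14.6] z 0.0571 F [-0.1 -0.7  1.5] w 0.0
```

View pics/sweep.png

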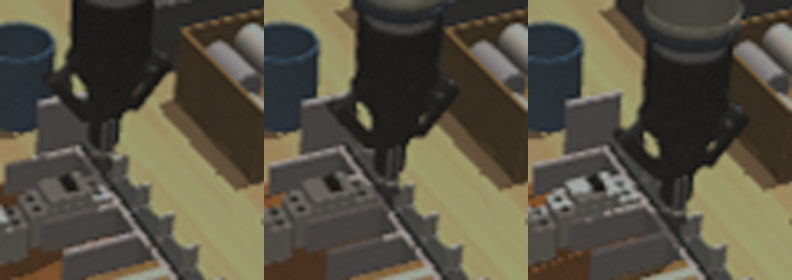

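```bash
python3 - <<'E'
from h import *
im=cv2.imread("pics/sweep.png"); h=[cv2.resize(im[120:265,80+264*k-(0 if k else 20):80+264*k+130],(380,420),interpolation=cv2.INTER_CUBIC) for k in(1,2)]
cv2.imwrite("pics/sweepz.png",np.hstack(h))
c=cam("side"); 
for a in (0,.43,.9): print(a,[((proj(c,[rw(99,24-28*np.sin(a),.056+.028*np.cos(a))])[0]-[250,95])*3.3).round(0).tolist()])
E
```

```text
0 [[147.0, 183.0]]
0.43 [[153.0, 193.0]]
0.9 [[157.0, 206.0]]
```

View pics/sweepz.png

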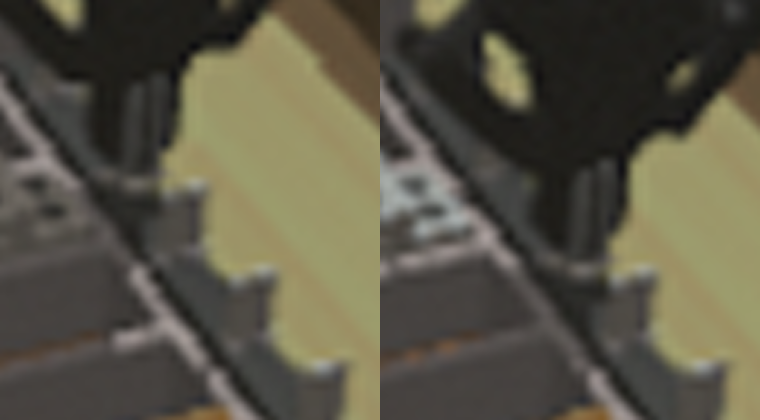

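Tab 3 is folded well over beneath the tip (right panel, strip at (585,270)), and tabs 4 and beyond stand upright. I lift straight up, then go over the breaker with the jaws along rack y as a loose cage (no grip).

```bash
python3 - <<'E'
from h import *
q=np.load("q1.npy")
bot.servo_line(rw(91,15,.15),q,0.15); st()
p=rw(-57.5,61.5,.15); q=best(p,np.pi/2); np.save("q2.npy",q)
bot.reach(p,q); hand.move_gripper(.054); bot.servo_line(rw(-57.5,61.5,.09),q,.15); st()
c=cam("side"); save(c,"side5.png",(200,90,330,190),6)
c=cam("top"); save(c,"top5.png",(145,115,295,225),5)
p=get_obs()["position"]
E
```

```text
t 8.93 rack [90.3 15. ] z 0.1491 F [ 0.1  0.8 -0.8] w 0.0
[(np.float64(1.4434780245034773), 0), (np.float64(1.6981146290863163), 3.141592653589793)]
t 11.33 rack [-57.4  61.5] z 0.0902 F [-0.1  0.8  0.2] w 0.0542
```

View pics/side5.png

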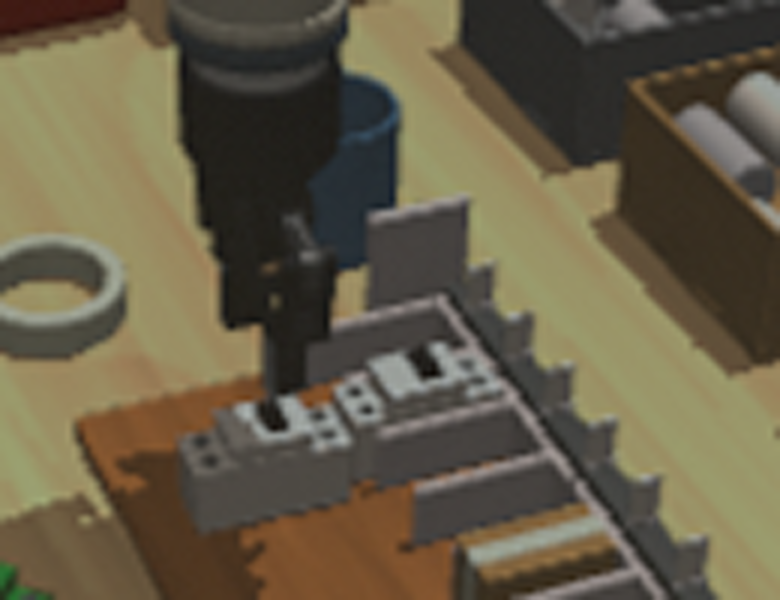

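View pics/top5.png

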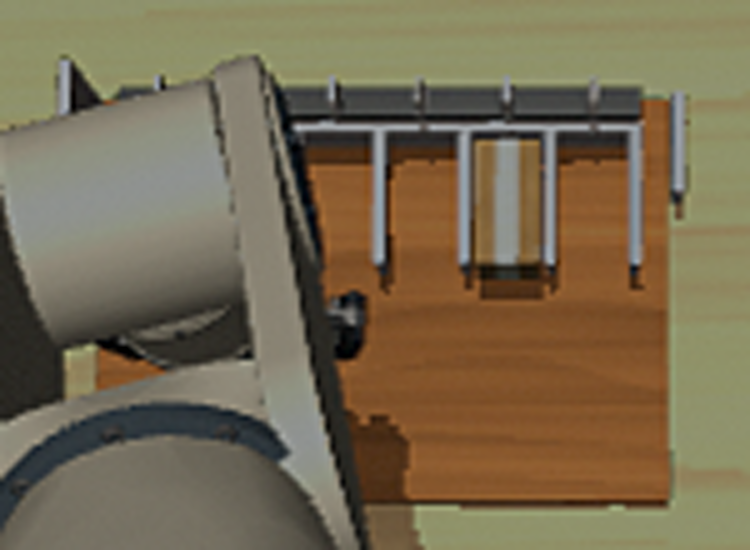

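All tabs are upright again. The near fingertip is at side crop (288,390). I verify its position against a projection.

```bash
python3 - <<'E'
from h import *
o=st();p=o["position"];c=cam("side")
for dz in (0,.013,.018,.025):
  print(dz,[((proj(c,[p+np.r_[RM@np.array([dx,-.027-e]),dz]])[0]-[200,90])*6).round().tolist() for dx,e in((-.011,.014),(.011,.014),(0,0))])
# breaker corner check: front right top / toggle
print(((proj(c,[rw(-99.5,45,.052),rw(-15,43,.052),rw(-99.5,45,.012)])-[200,90])*6).round().tolist())
E
```

```text
t 11.43 rack [-56.7  61.7] z 0.091 F [0.4 0.3 1.5] w 0.0542
0 [[266.0, 432.0], [308.0, 421.0], [277.0, 410.0]]
0.013 [[266.0, 411.0], [308.0, 400.0], [276.0, 389.0]]
0.018 [[266.0, 402.0], [308.0, 392.0], [276.0, 381.0]]
0.025 [[266.0, 391.0], [308.0, 381.0], [276.0, 370.0]]
[[190.0, 479.0], [347.0, 442.0], [193.0, 539.0]]
```

The tip matches TCP+~.019 at this opening, and the columns fit. I descend guarded around the breaker.

```bash
python3 - <<'E'
from h import *
q=np.load("q2.npy")
for z in (.065,.050,.035,.025,.018,.012,.007):
    bot.servo_line(rw(-57.5,61.5,z),q,0.08); o=get_obs()
    if np.abs(o["wrist_force"]).max()>5: print("contact",z); break
st()
hand.move_gripper(.041,20); st()
c=cam("side"); save(c,"side6.png",(200,90,330,190),6)
E
```

```text
t 13.63 rack [-57.8  61.4] z 0.0067 F [0.6 0.1 0.1] w 0.0539
t 13.92 rack [-57.4  61.5] z 0.0071 F [-0.   0.2  0. ] w 0.0409
```

View pics/side6.png

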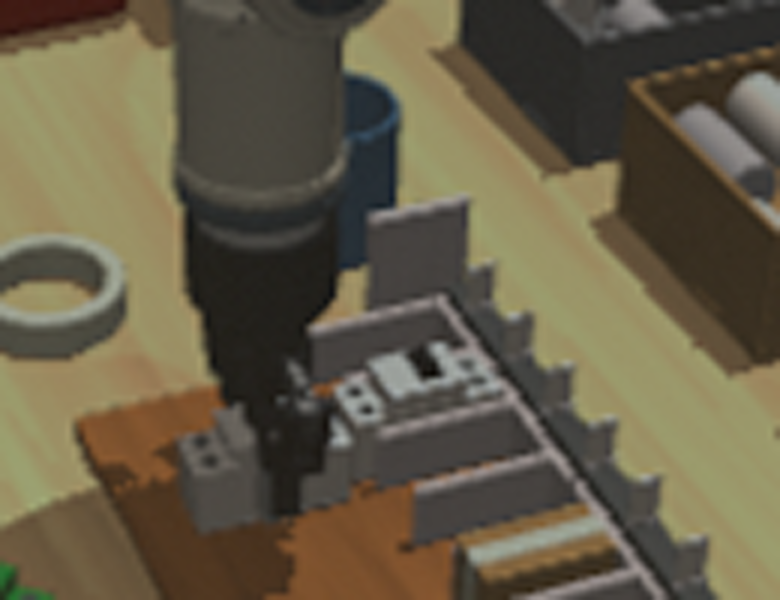

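The jaws straddle the breaker without touching it, with tips just above the deck. I push it sideways in -y with the left pad.

```bash
python3 - <<'E'
from h import *
q=np.load("q2.npy")
bot.servo_line(rw(-57.5,40,.007),q,0.05); st()
bot.servo_line(rw(-57.5,20.5,.007),q,0.04); st()
hand.move_gripper(.054); bot.servo_line(rw(-57.5,24,.007),q,.05)
bot.servo_line(rw(-57.5,24,.13),q,.2)
hand.move_gripper(0.0)
bot.servo_line(rw(-135,24,.13),q,.2); st()
c=cam("side"); save(c,"side7.png",(200,90,330,190),6)
c=cam("top"); save(c,"top7.png",(145,115,295,225),5)
E
```

```text
t 14.55 rack [-57.6  39.5] z 0.007 F [ 0.5 -0.1 -0.2] w 0.0412
t 15.18 rack [-57.5  20.2] z 0.007 F [ 0.4  0.5 -0.5] w 0.0409
t 17.57 rack [-134.2   24.2] z 0.1305 F [ 0.2  0.6 -0. ] w 0.0001
```

View pics/side7.png

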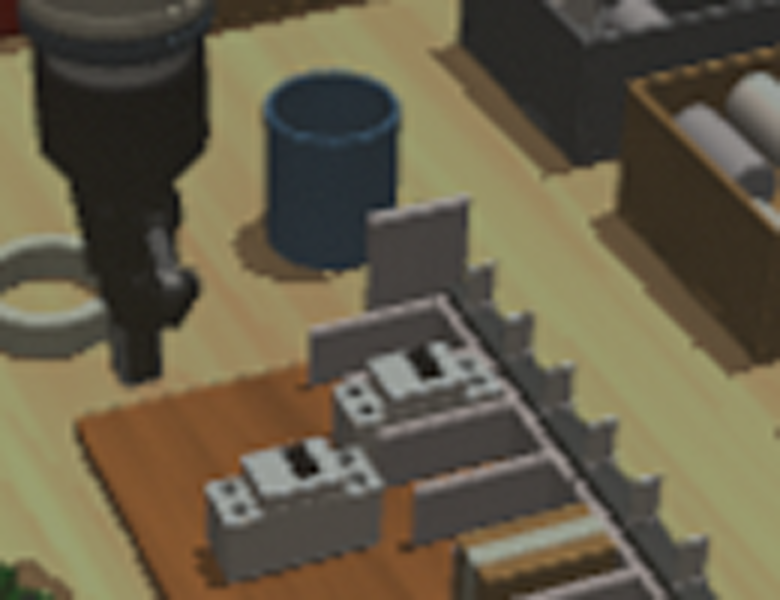

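View pics/top7.png

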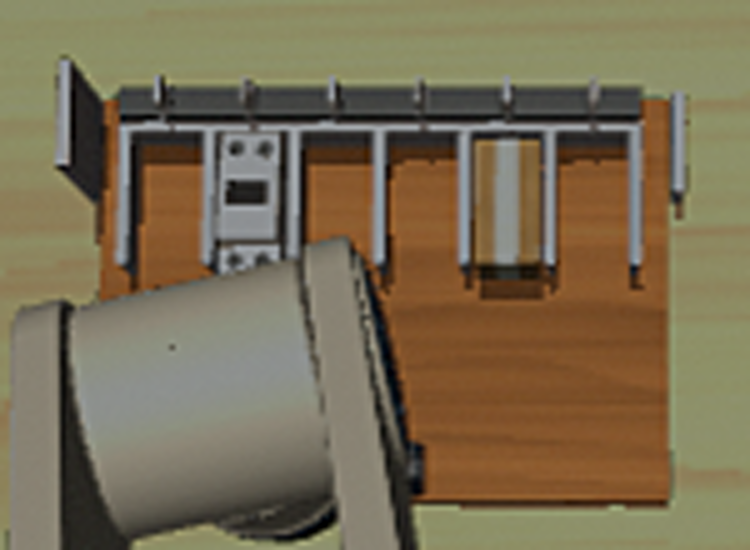

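The breaker moved upright to in front of gap 3, and the top view is occluded. I measure its corners in the side view and compare with the stored breaker's known position as a check.

```bash
python3 - <<'E'
from h import *
import pickle
c=pickle.load(open("side0.pkl","rb"))
f=lambda a,z:toR3(onz(c,[(200+x/6,90+y/6) for x,y in a],z))
toR3=lambda W:np.round((W[:,:2]-T)@RM*1e3,1).tolist()
print("new bottom right edge",f([(230,580),(380,540)],.012))
print("new top: FL, FR, BR",f([(207,485),(225,524),(382,484)],.052))
print("new step top right F,B / left F,B",f([(262,499),(342,478),(243,455),(322,438)],.068))
print("stored step right", f([(388,402),(460,382),(370,358),(443,342)],.068))
print("div noses",f([(403,547),(303,385)],.012),f([(415,488),(310,328)],.048))
E
python3 - <<'E'
import cv2
im=cv2.imread("pics/side7.png")
cv2.imwrite("pics/side7z.png",cv2.resize(im[310:600,180:520],None,fx=2,fy=2,interpolation=cv2.INTER_CUBIC))
E
```

```text
new bottom right edge [[-92.8, 8.1], [-10.3, 8.3]]
new top: FL, FR, BR [[-93.4, 37.3], [-95.5, 5.9], [-11.4, 5.5]]
new step top right F,B / left F,B [[-78.3, -0.8], [-35.8, -0.4], [-74.9, 34.4], [-33.2, 32.4]]
stored step right [[9.3, 47.1], [50.6, 48.8], [15.3, 84.8], [56.5, 83.5]]
div noses [[-1.5, -1.0], [1.2, 143.8]] [[4.8, 0.9], [6.2, 146.0]]
```

View pics/side7z.png

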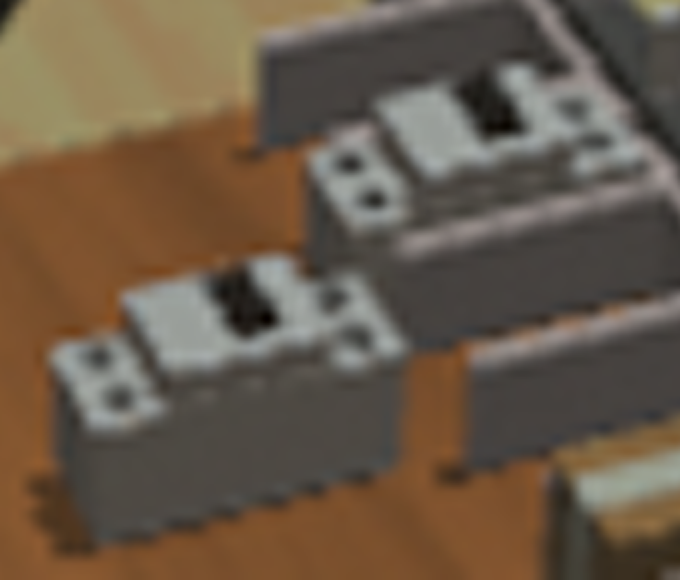

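The yaw is about 0, and the centre y is about 22–25 (bottom edge 8.2, top mid 21.6, step 22.5 after correction by the stored breaker). That's within the gap's ±4 mm clearance of 24. I push in with the closed fingers, force-guarded, watching for the back-wall stop.

```bash
python3 - <<'E'
from h import *
q=np.load("q2.npy")
bot.servo_line(rw(-135,24,.03),q,.15); bot.servo_line(rw(-135,24,.014),q,.06); st()
for x in [-120,-110,-100,-90,-80,-70,-60,-50,-42,-35,-30]:
    bot.servo_line(rw(x,24,.014),q,.06); o=get_obs(); F=RM.T@np.array(o["wrist_force"])[:2]
    print(x,toR(o["position"]).round(1),F.round(1))
    if np.abs(F).max()>6: print("stop"); break
c=cam("side"); save(c,"side8.png",(200,90,330,190),6)
st()
E
```

```text
t 18.91 rack [-135.3   23.9] z 0.0137 F [-0.2  0.6  0.2] w 0.0002
-120 [-119.4   24. ] [0.2 0.7]
-110 [-109.5   24. ] [-0.4 -0.5]
-100 [-99.3  24.1] [-0. -0.]
-90 [-89.2  24.1] [0.8 0.4]
-80 [-79.2  24.1] [0.5 0.3]
-70 [-69.2  24.1] [-0.2  0.7]
-60 [-59.2  24.1] [-0.5  0.5]
-50 [-49.2  24.1] [-0.3 -0.9]
-42 [-41.2  24. ] [-1.3  0.8]
-35 [-34.3  24.1] [0.1 0.2]
-30 [-29.5  24. ] [-0.9 -0.1]
t 22.38 rack [-29.6  24. ] z 0.014 F [ 0.   0.3 -0.1] w 0.0001
```

View pics/side8.png

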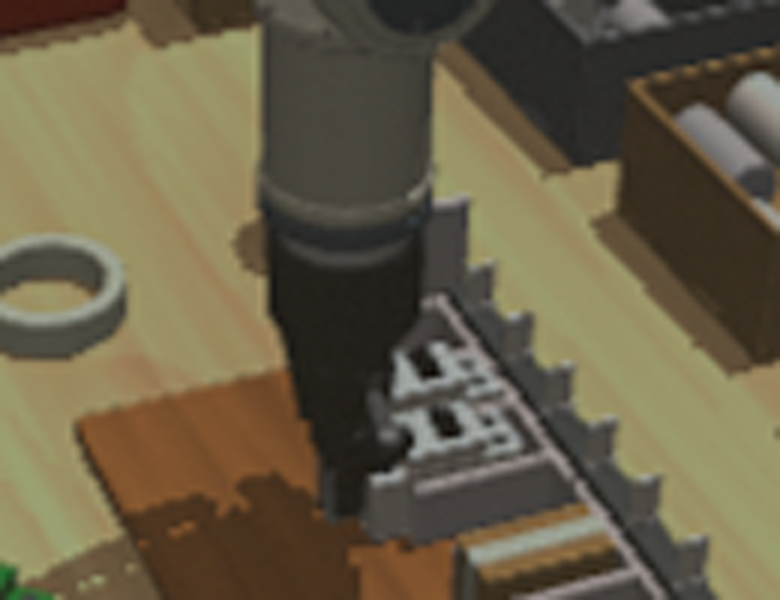

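The breaker is in gap 3 between its dividers with a few mm to go. I continue in 2 mm steps until the wall force shows.

```bash
python3 - <<'E'
from h import *
q=np.load("q2.npy")
for x in np.arange(-28,-9,1.5):
    bot.servo_line(rw(x,24,.014),q,.04); bot.dwell(.1); o=get_obs(); F=RM.T@np.array(o["wrist_force"])[:2]
    print(x,toR(o["position"]).round(1),F.round(1))
    if np.abs(F).max()>6: print("stop"); break
c=cam("side"); save(c,"side9.png",(230,120,310,190),9)
st()
E
```

```text
-28.0 [-27.9  24. ] [ 0.3 -0.2]
-26.5 [-26.5  24. ] [-1.6  1.1]
-25.0 [-24.8  24. ] [-0.8 -0.2]
-23.5 [-23.3  24. ] [-1.3 -0.5]
-22.0 [-21.8  24. ] [-1.1  0. ]
-20.5 [-20.3  24. ] [-0.7 -0. ]
-19.0 [-18.8  24. ] [-0.5  0.5]
-17.5 [-18.4  23.9] [-4.7  0.7]
-16.0 [-18.4  23.9] [-10.5   1.3]
stop
t 25.57 rack [-18.4  23.9] z 0.0137 F [-10.3   1.2   7.1] w -0.0001
```

View pics/side9.png

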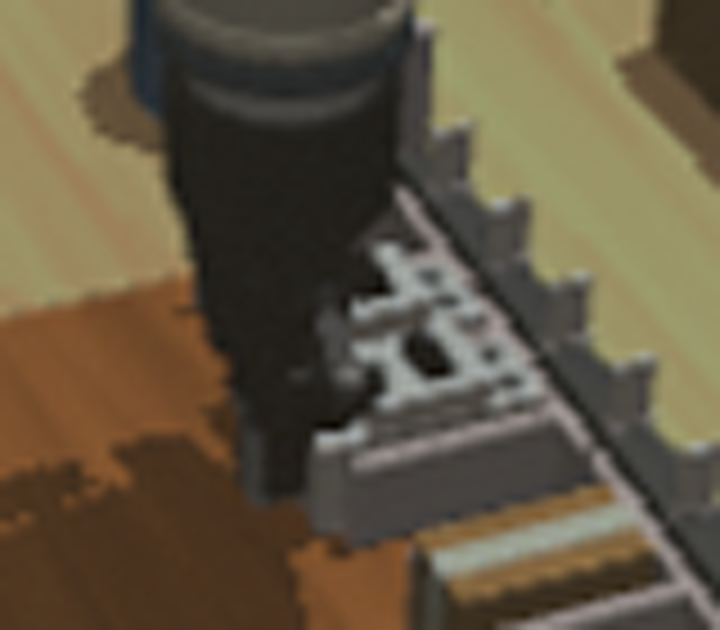

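A hard stop at TCP x=-18.4 (predicted -19 for fully home), force 10 N. I back off and look from clear of the rack.

```bash
python3 - <<'E'
from h import *
q=np.load("q2.npy")
bot.servo_line(rw(-60,24,.014),q,.08); bot.servo_line(rw(-100,24,.20),q,.25)
bot.reach(rw(-230,330,.25),q); st()
c=cam("top"); save(c,"top10.png",(145,115,295,225),5)
import pickle; pickle.dump(c,open("top10.pkl","wb"))
c=cam("side"); save(c,"side10.png",(200,90,330,190),6)
E
```

```text
t 28.45 rack [-229.6  329.1] z 0.2493 F [0.5 0.3 0.8] w -0.0003
```

View pics/top10.png

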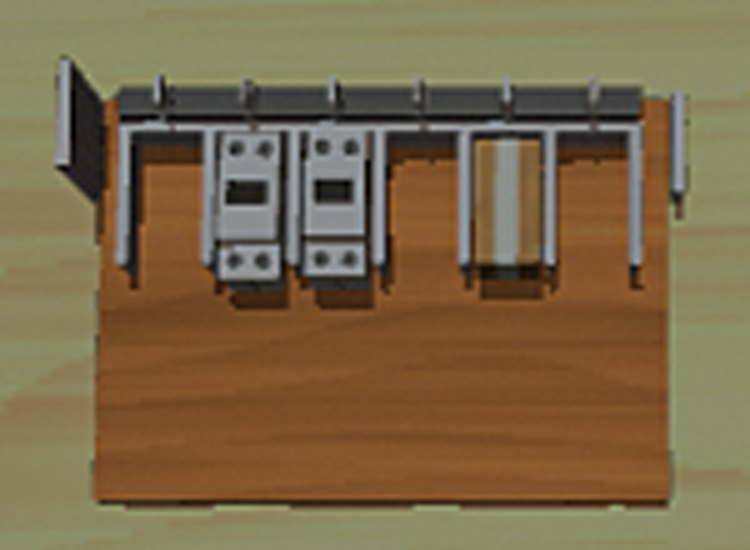

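View pics/side10.png

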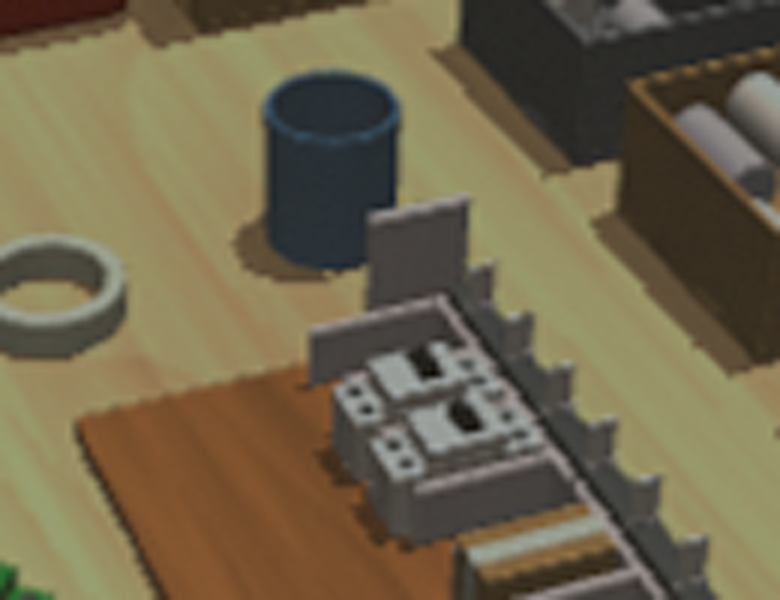

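The breaker sits in gap 3, centred (column 336 against a gap centre of about 337). Its front end at row 277 is level with the stored one at row 280. All tabs are upright, bystanders are in place and the arm is clear, so I hand in.

```bash
python3 -c "
from h import *
bot.dwell(.3); st(); hand_in()"
```

```text
t 28.85 rack [-229.7  329.7] z 0.25 F [ 0.2 -0.6  0.3] w -0.0003
the job is handed in; nothing more can be done
```

I tipped tabs 1, 2 and 3 in turn, away from the tall plate on the left (rack +y), then pushed the loose breaker into gap 3. I handed in at 28.9 s.

**Counting:** The sweep stopped just past tab 3. In the side pictures tab 3 was clearly folded over and tabs 4 to 6 stayed upright. All six were upright again after I lifted.

**Breaker:** I moved it sideways along the deck inside a loosely open pair of jaws, without gripping it. I then pushed it in with closed fingers until a hard stop at about 10 N, with the TCP at rack x = -18.4 mm (expected -19 mm when fully home).

**Last checks:**
- In the top picture the breaker is centred in gap 3 within about 1 mm. It is flush with the stored breaker within about 2 mm.
- In the last close-ups, which don't cover the right side, nothing else had visibly moved. The arm stayed to the left of and above the rack.
- The arm was clear of everything.

**Disagreements:**
- **Fingertip position:** the tips were not 17 mm ahead of the reported TCP. The pictures showed them about 13 mm behind it when shut, and the descent without contact fitted that, so I used the measured value.
- **Rack fit:** residuals were up to 4 mm, and the corners measured in the side view put the breaker's sideways position before the last push anywhere from 22 to 25 mm. Both were within what the task needed.

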